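Find the release notch of a clamping jig by touch and press its latch

TASK

Let go the strip in the wooden clamping jig: with a fingertip touch the left-hand end of the jig's back edge (the long upright face turned away from you), then feel along that face towards the right until the finger drops into the hidden notch, and press the latch plate inside it fully home, so that the jaw draws back from the strip; then move clear. Nothing is to be gripped or lifted: leave the strip where it lies, do not push the jaw itself, and leave the other things on the bench alone.

Things in the scene. Friction and masses are not known exactly. Their poses are not given: they have to be found in the camera images.
- jig: fixed wooden clamping jig, 156 deep (x) x 380 long (y). Origin on the worktop under the middle of its back face; x points away from the robot, square out of that face, y left along it, z up; yaw within 0.2 rad. The back face is the plane x = 0, 46 high; 90 behind it is clear. (mm) Two fixed clamp bars cross over the bench along x, 130 to 190 mm up: world y = -180 and +469 mm, 36 wide.
- edge_left (a point): left end of the back face's top edge, at x 0, y +190, z 46 mm on the jig; axes as the jig. A plain fixed end block makes up the first 35 mm of the face at either end. Between them are five flush wooden segments, each 62 mm long, centred at y = 124, 62, 0, -62, -124 mm; one of them, different each time, has the notch.
- edge_right (a point): right end of the back face's top edge, at x 0, y -190, z 46 mm on the jig; axes as the jig. The notch is an upright recess in the back face, open to the back and to the top, 50 mm wide, centred in its segment, reaching down to the worktop; the latch plate stands in it 12 mm in from the face.
- latch (a joint): travel of the wooden latch plate (46 mm wide, 4 to 40 mm above the worktop): 0 as found, 0.008 m fully home at a hard stop. Pushed from behind towards the front of the jig (the jig's -x) against about 5 N of friction; no spring, it stays where it is left. It drives the jaw back by three quarters of its travel.
- jaw: wooden jaw bar, 18 x 310 x 26 mm, 10 to 37 mm above the worktop, between the beam (jig x -50 to -36 mm, 46 mm high) and the strip. Origin and axes coincide with the jig's as found; its front face then lies at x = -80 mm. It slides back (+x) by 6 mm as the latch goes home. A fence (x -145 to -121 mm, 34 mm high) lies beyond the strip; all on a 10 mm base board.
- jaw_face (a point): middle of the jaw's front face: x = -80 mm on the jig while it holds the strip, -74 mm when open
- strip: loose planed wooden strip 40 x 360 x 18 mm, lying along y on the jig's 10 mm base board between fence and jaw; origin at the centre of its underside, x = -100.5 mm on the jig
- tape: loose pocket tape measure, 36 x 99 x 66 mm, standing on the worktop behind the jig; origin at the centre of its underside. Bystander
- sanding: loose cork sanding block, 63 x 119 x 36 mm, left of the jig; origin at the centre of its underside. Bystander
- wedge: loose hardwood wedge, 34 x 120 x 24 mm, right of the jig; origin at the centre of its underside. Bystander

How it is judged:
On the way, in this order (a step that is already met when the one before it is completed fails the run):
1. a finger touches the left-hand end block of the back face from behind, before the latch is pressed (contact force between the fingers and jig above 0.3 N and y of the grasp point in the frame of jig above 0.14 m and x of the grasp point in the frame of jig above 0 m and value of joint latch below 0.003 m), for 0.05 s.
2. the latch plate is pressed home (value of joint latch above 0.0065 m), for 0.1 s.
At the end, for the whole second after the job is handed in: The latch plate is at least 6.5 mm of its 8 mm in, the jaw's face has drawn back at least 4 mm, and the strip lies at rest within 10 mm of where it was (value of joint latch above 0.0065 m and x of jaw_face in the frame of jig above -0.076 m and distance of strip from where it was at the start of the episode below 0.01 m and linear speed of strip below 0.01 m/s); the robot touches nothing.
It fails at once if the strip is shifted by more than 10 mm or lifted (distance of strip from where it was at the start of the episode above 0.01 m).
It fails at once if the jaw is pushed by the robot (contact force between any of the fingers, the arm and jaw above 2 N).
It fails at once if the strip is pressed or held by the robot (contact force between any of the fingers, the arm and strip above 2 N).
It fails at once if a bystander (tape measure, sanding block, wedge) is moved by more than 20 mm or lifted (distance of any of tape, sanding, wedge from where it was at the start of the episode above 0.02 m).
It also fails if it takes over 64 s, if anything falls off the work surface, if the arm or the gripper's body presses on something with over 40 N, if the wrist force passes 120 N, or if a joint passes its speed limit or range.

ROBOT

A 7-joint arm with a two-finger parallel gripper is mounted at the origin on a cart in front of the work surface, level with it; the furniture and walls round the work are solid. World frame = base frame: x ahead of the robot, y to its left, z up, the work surface at z = 0. Lengths are in m, angles in rad, forces in N, time in s.
With the tool pointing down it reaches from about 0.4 to 0.85 m from the base axis. Payload 6.9 kg.
Tool frame: the origin (TCP) lies midway between the tips of the shut fingers; the grasp point (between the pads) lies behind it (ctrl.pinch_z is the z of the grasp point in the tool frame, in m); z points along the fingers, y is the line along which they close (so a half turn about z gives the same grasp; the last joint's range is limited). The gripper opens to 85 mm and grips with 20 to 120 N. Pads are 22 mm wide; open, the fingers measure 114 mm over their backs; the gripper's body (76 mm by 85 mm) begins 54 mm behind the grasp point. The pads swing forward as they close: fully open they stand 13 mm farther back than shut.
Start: joints at [-1.145, 0.507, -0.238, 1.5, 0.126, 1.149, -0.155], TCP at [0.197, 0.593, 0.231] pointing down, gripper open.
Joint ranges: [-3.08, 3.08], [-0.24, 2.05], [-1.43, 1.35], [0, 2.5], [-1.52, 4.66], [0.17, 1.96], [-2.89, 2.89]. Speed limits (rad/s): [2.39, 2.39, 3.14, 3.14, 3.14, 3.14, 3.14].

INTERFACE

Orientations are given as a unit quaternion [w, x, y, z].
In Python, from station import ctrl, get_state, vision, ticket, models gives the robot as it stands. Calls block until the motion is done:
- ctrl.movep(position, orientation): joint-space move of the TCP to a pose.
- ctrl.movel(position, frame=None, max_speed=0.15): straight line of the TCP; frame=None keeps the orientation; max_speed is the mean speed in m/s.
- ctrl.set_joints(angles): joint-space move.
- ctrl.ungrasp() and ctrl.close_gripper(force=None): open the fingers fully, or close them until they stop; force is the grip in N (None keeps the last).
- ctrl.pause(seconds).
- ctrl.ik(position, orientation): joint angles nearest the present ones, or None.
- get_state(): the state.
- vision.grab_frame(name): name is "scene" or "top" or "wrist"; returns (picture, depth): 420x560x3 uint8, blue, green, red; 420x560 float32, m along the optical axis (not along the pixel's ray), 0 where there is no reading.
- vision.camera_info(name): a dict with "mtx" (3x3 intrinsics, pixels), "R" (3x3) and "t" (3): a world point X has camera coordinates R X + t; the wrist camera has in their place "hand_eye" (4x4, takes a point from camera to tool coordinates, whose origin is the TCP and whose axes are the flange's). Camera axes: x right, y down, z forward; pixel columns grow to the right and rows downward; lengths in m; the calibration is good to about 2 mm. A picture is of the moment at which its call begins: read the wrist's pose just before it. camera_info takes no time and is no camera call.
A pose or a line that the arm cannot do raises ctrl.Unreachable and nothing moves.
- ticket.close_job(): hands the job in; it is judged then, once.
Trained networks look in the newest picture that a camera, given by its name, has taken for a name from the list of things; names that differ only in an ending like _2 or _b are one class to them, and where a whole thing is asked for, a point or a joint stands for the part that bears it (a point fixed in the world has none). Each returns a list of dicts, best first, with "p" (0 to 1); they miss things now and then, are a little off and sometimes report something else, mostly with a low value. They report only what shows in the picture. A call takes as long as a camera call.
- models.recognise(camera, target): "point" ([column, row] in pixels, amid what is visible of it).
- models.masks_of(camera, target): "mask" (420x560 bool, what is visible of it) and "point" ([column, row] in pixels, amid what is visible of it).
The state is a dict: "time": time; "qpos": joint angles; "qd": joint speeds; "tau": joint torques, N m; "tcp_pos": TCP position; "eef_rot": TCP orientation; "contact_force": force on the tool from outside, world axes, zero at the start; "wrist_torque": the same for the moment, N m; "width": finger opening in m; "gripper_force": force on a finger pad.
Only numpy, scipy, OpenCV 4.12 (cv2) and the standard library are available. Lean on these libraries where they do the work, as an engineer would, in place of code of your own. Each camera call takes 0.05 s, during which the arm holds its last target. There are 200 camera calls.

## Working session

There is one attempt and no reset: what is moved stays moved. The work goes in short steps, each a Python script; the robot and the scene stay as the last script left them, time stands still between calls to the robot, and variables do not carry over. Pictures are saved under pics/ and viewed, at most 10 in all, crops included, and the job is handed in when it is done.

```bash
mkdir -p pics; ls
cat > h.py <<'E'
import numpy as np, cv2
from station import ctrl, get_state, vision, ticket, models
def unproj(cam, uv, d, st=None):
    ci=vision.camera_info(cam); K=np.array(ci["mtx"])
    uv=np.atleast_2d(uv).astype(float); d=np.atleast_1d(d)
    pc=np.c_[(uv[:,0]-K[0,2])/K[0,0]*d,(uv[:,1]-K[1,2])/K[1,1]*d,d]
    return (pc-np.array(ci["t"]))@np.array(ci["R"])
def maskpts(cam, m, depth):
    v,u=np.nonzero(m&(depth>0)); return unproj(cam,np.c_[u,v],depth[v,u])
E
python3 - <<'E'
from h import *
s=get_state(); print(s['time'],s['tcp_pos'],s['eef_rot'],ctrl.pinch_z,s['width'],s['contact_force'])
out=[]
for c in("scene","top"):
    im,d=vision.grab_frame(c); cv2.imwrite(f"pics/{c}.png",im); np.savez(f"{c}.npz",im=im,d=d)
    ci=vision.camera_info(c); print(c,-np.array(ci["R"]).T@np.array(ci["t"]))
    for n in("jig","jaw","strip","tape","sanding","wedge"):
        r=models.masks_of(c,n)
        for q in r[:2]:
            P=maskpts(c,q["mask"],d); 
            print(c,n,round(q["p"],2),np.round(q["point"]),len(P),np.round(np.percentile(P,[2,50,98],axis=0),3).tolist() if len(P) else None)
    for n in("edge_left","edge_right"):
        for q in models.recognise(c,n)[:2]: print(c,n,q)
E
```

```text
pics
0.0 [0.19700018 0.59259467 0.23040562] [-1.33899682e-04  1.59703737e-01  9.87164559e-01 -9.12307402e-04] -0.0187 0.08488288472651881 [-0.16798608  0.42554364 -0.2175242 ]
scene [-0.19353119 -0.32526771  1.18759206]
scene jig 0.62 [266. 266.] 4553 [[0.352, -0.097, 0.002], [0.432, 0.074, 0.031], [0.516, 0.272, 0.047]]
scene jaw 0.8 [264. 267.] 723 [[0.424, -0.059, 0.021], [0.447, 0.088, 0.033], [0.47, 0.233, 0.038]]
scene strip 0.68 [262. 270.] 1340 [[0.388, -0.085, 0.021], [0.421, 0.08, 0.026], [0.451, 0.255, 0.031]]
scene tape 0.85 [330. 204.] 473 [[0.727, -0.033, -0.001], [0.735, 0.017, 0.04], [0.765, 0.057, 0.066]]
scene sanding 0.89 [170. 225.] 859 [[0.405, 0.36, -0.004], [0.433, 0.412, 0.03], [0.48, 0.475, 0.036]]
scene edge_left {'point': [263.0, 267.5], 'p': 0.81}
scene edge_right {'point': [268.2, 268.6], 'p': 0.76}
top [0.52280479 0.12197728 1.01654108]
top jig 0.55 [289. 280.] 5077 [[0.353, -0.094, 0.008], [0.442, 0.091, 0.035], [0.52, 0.275, 0.049]]
top jaw 0.81 [293. 279.] 975 [[0.424, -0.055, 0.019], [0.447, 0.086, 0.036], [0.469, 0.236, 0.04]]
top strip 0.85 [292. 292.] 2333 [[0.384, -0.084, 0.024], [0.416, 0.088, 0.028], [0.451, 0.259, 0.032]]
top strip 0.35 [288. 278.] 1050 [[0.422, -0.055, 0.01], [0.447, 0.096, 0.036], [0.469, 0.238, 0.04]]
top tape 0.87 [318. 164.] 510 [[0.728, -0.034, 0.004], [0.744, 0.025, 0.058], [0.762, 0.061, 0.068]]
top tape 0.73 [292. 281.] 4948 [[0.353, -0.095, 0.008], [0.442, 0.091, 0.035], [0.517, 0.275, 0.049]]
top sanding 0.68 [161. 282.] 1254 [[0.408, 0.361, 0.011], [0.441, 0.417, 0.034], [0.473, 0.475, 0.038]]
top wedge 0.97 [392. 252.] 371 [[0.499, -0.254, 0.002], [0.517, -0.177, 0.009], [0.535, -0.143, 0.024]]
top wedge 0.34 [239. 260.] 26 [[0.486, 0.201, 0.033], [0.489, 0.213, 0.04], [0.491, 0.23, 0.043]]
top edge_left {'point': [286.9, 282.9], 'p': 0.95}
top edge_right {'point': [291.5, 281.1], 'p': 0.87}
```

Run:
```python
from h import *
z=np.load("top.npz"); im,d=z["im"],z["d"]
m=models.masks_of("top","jig")[0]["mask"]
P=maskpts("top",d>0,d); 
# top-of-jig points at 46mm: back part
m=(P[:,2]>.042)&(P[:,2]<.053)&(P[:,0]>.4)&(P[:,0]<.58)&(P[:,1]>-.15)&(P[:,1]<.32)
Q=P[m]; print(len(Q))
for lo in np.arange(-.11,.30,.02):
    q=Q[(Q[:,1]>=lo)&(Q[:,1]<lo+.02)]
    if len(q): print(round(lo,3),len(q),np.round(np.percentile(q[:,0],[0,5,50,97,100]),4))
r=cv2.minAreaRect((Q[:,:2]*1000).astype(np.float32)); print(r, np.median(Q[:,2]))
print(cv2.boxPoints(r))
cv2.imwrite("pics/crop.png",cv2.resize(im[120:340,120:440],None,fx=2.5,fy=2.5,interpolation=cv2.INTER_CUBIC))
```

```text
2795
-0.11 14 [0.4922 0.4923 0.5009 0.5161 0.5171]
-0.09 156 [0.4896 0.4921 0.5145 0.537  0.5396]
-0.07 160 [0.4871 0.4896 0.512  0.5345 0.5371]
-0.05 160 [0.4845 0.4871 0.5095 0.5319 0.5345]
-0.03 161 [0.482  0.4846 0.5069 0.5294 0.5319]
-0.01 161 [0.4796 0.482  0.5044 0.5268 0.5294]
0.01 160 [0.4769 0.4795 0.5019 0.5243 0.5268]
0.03 159 [0.4745 0.4771 0.4993 0.5217 0.5242]
0.05 162 [0.472  0.4745 0.4968 0.5192 0.5217]
0.07 160 [0.4694 0.472  0.4943 0.5167 0.5192]
0.09 161 [0.467  0.4695 0.4918 0.5141 0.5166]
0.11 161 [0.4645 0.4671 0.4892 0.5121 0.5141]
0.13 161 [0.462  0.4645 0.4867 0.5095 0.5115]
0.15 161 [0.4595 0.4621 0.4843 0.507  0.509 ]
0.17 159 [0.4571 0.4596 0.4818 0.5047 0.5065]
0.19 97 [0.4545 0.4549 0.4694 0.5018 0.5039]
0.21 67 [0.452  0.4522 0.462  0.4718 0.4865]
0.23 91 [0.4495 0.4498 0.4619 0.4914 0.4964]
0.25 168 [0.4471 0.4497 0.4719 0.494  0.4965]
0.27 116 [0.4447 0.449  0.473  0.4938 0.4939]
((491.970458984375, 96.19091796875), (49.99983596801758, 379.4017639160156), 7.073357105255127) 0.04614886302602838
[[443.80103 281.36957]
 [490.52054 -95.1447 ]
 [540.1399  -88.98773]
 [493.42038 287.52655]]
```

View pics/crop.png

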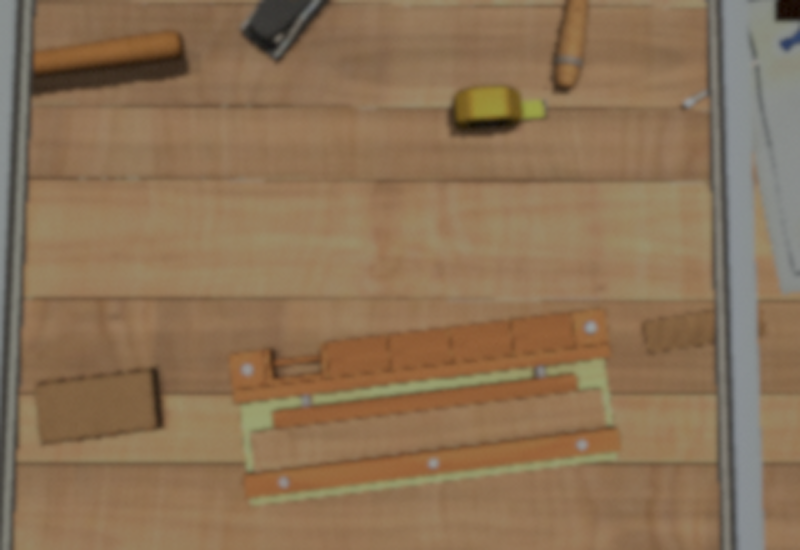

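View pics/scene.png

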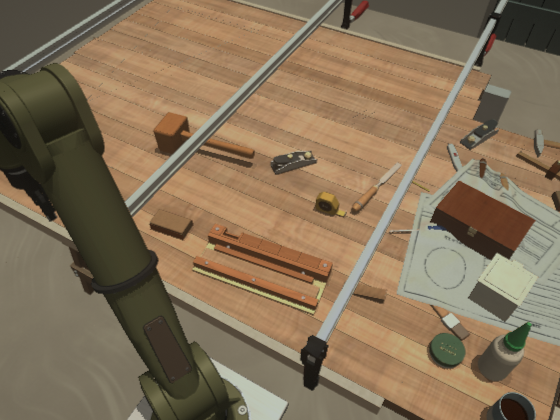

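The top crop shows the jig's back row at about (230-610, 310-400). An open slot in the left segment, beside the end block, spans crop columns 272-325. It maps to jig y≈112-124, so segment 1. The scene view agrees, and the tape, block and wedge all stand well clear. The jig's back-face centre is at about (0.517, 0.099) with a yaw of 0.123.

```bash
cat >> h.py <<'E'
psi=0.1234; O=np.array([.5168,.0993])
XJ=np.array([np.cos(psi),np.sin(psi)]); YJ=np.array([-XJ[1],XJ[0]])
def W(x,y,z): return list(O+x*XJ+y*YJ)+[z]
def J(p): d=np.array(p[:2])-O; return np.array([d@XJ,d@YJ,p[2]])
Q=[0,-np.sin(psi/2),np.cos(psi/2),0]
def F(n=3):
    f=[]
    for _ in range(n): f.append(get_state()["contact_force"]); ctrl.pause(.02)
    f=np.mean(f,0); return np.array([f[:2]@XJ,f[:2]@YJ,f[2]])
E
python3 - <<'E'
from h import *
ctrl.close_gripper(20)
p=get_state()["tcp_pos"]
ctrl.movel([p[0],p[1],.31],max_speed=.2)
ctrl.movel(W(.06,.174,.30),max_speed=.25)
ctrl.movep(W(.06,.174,.20),Q)
s=get_state(); print(s['time'],J(s['tcp_pos']),s['eef_rot'],s['width'],F())
im,d=vision.grab_frame("wrist"); cv2.imwrite("pics/w1.png",im); np.savez("w1.npz",im=im,d=d,p=s['tcp_pos'],q=s['eef_rot'])
from scipy.spatial.transform import Rotation as Ro
ci=vision.camera_info("wrist"); K=np.array(ci["mtx"]);H=np.array(ci["hand_eye"])
v,u=np.nonzero(d>0); dd=d[v,u]; pc=np.c_[(u-K[0,2])/K[0,0]*dd,(v-K[1,2])/K[1,1]*dd,dd]
q=s['eef_rot']; R=Ro.from_quat([q[1],q[2],q[3],q[0]]).as_matrix()
P=(pc@H[:3,:3].T+H[:3,3])@R.T+s['tcp_pos']
D=P[:,:2]-O; X=D@XJ;Y=D@YJ
t=(abs(P[:,2]-.046)<.004)&(X>-.06)&(X<.03); print(len(X),t.sum(),np.median(P[t,2]) if t.any() else 0)
for y in np.arange(.06,.20,.01):
    k=t&(abs(Y-y)<.005)
    if k.any(): print(round(y,2),k.sum(),np.round(np.percentile(X[k],[1,50,99]),4))
if t.any(): print("ymax",Y[t].max())
E
```

```text
4.7917 [0.05995442 0.17461449 0.20054053] [-1.89807613e-04 -6.00949896e-02  9.98192632e-01  1.56949075e-04] 0.0002631701811197221 [0.16660493 0.09026385 0.56340261]
234243 16384 0.04620284429672718
0.06 737 [-0.0496 -0.0264 -0.0012]
0.07 741 [-0.0496 -0.0264 -0.0012]
0.08 745 [-0.0504 -0.0264 -0.0012]
0.09 748 [-0.0504 -0.0264 -0.0012]
0.1 548 [-0.0504 -0.0333 -0.0015]
0.11 315 [-0.0504 -0.0405 -0.031 ]
0.12 319 [-0.0503 -0.041  -0.031 ]
0.13 313 [-0.0503 -0.0403 -0.031 ]
0.14 316 [-0.0503 -0.0404 -0.031 ]
0.15 564 [-0.0503 -0.0332 -0.0015]
0.16 736 [-0.0502 -0.027  -0.001 ]
0.17 752 [-0.0501 -0.0262 -0.001 ]
0.18 753 [-0.0501 -0.0261 -0.001 ]
0.19 375 [-0.0501 -0.0262 -0.0016]
ymax 0.19026927125798274
```

View pics/w1.png

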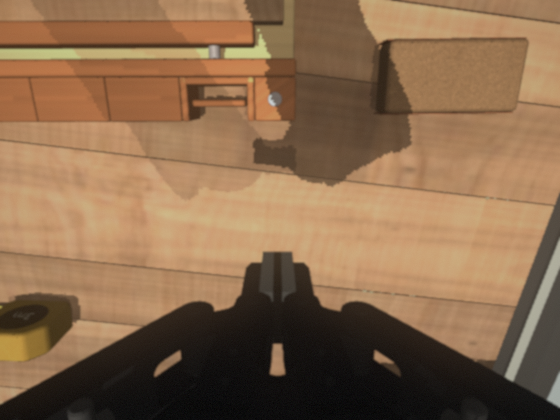

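The wrist view shows the end block at (275, 95) and the notch at columns 187-247 beside it. Depth puts the face at jig x≈-0.001, the end at y=0.190 and the notch at y 0.10-0.15, so the frame is confirmed. Next I descend and touch the end block.

Run:
```python
from h import *
print(np.round(vision.camera_info("wrist")["hand_eye"],3)[:3,3])
ctrl.movel(W(.035,.172,.20),Q,max_speed=.15) if False else None
ctrl.movel(W(.04,.172,.018),max_speed=.12)
ctrl.movel(W(.018,.172,.018),max_speed=.06); ctrl.pause(.2)
f0=F(); print("f0",f0,J(get_state()['tcp_pos']))
x=.018
while x>.004:
    x-=.001; ctrl.movel(W(x,.172,.018),max_speed=.02); ctrl.pause(.1)
    f=F()-f0; print(round(x,4),np.round(f,2),np.round(J(get_state()['tcp_pos']),4))
    if abs(f[0])>3: break
ctrl.pause(.2); print(F()-f0,get_state()['time'])
np.save("f0.npy",f0)
```

```text
[ 0.076 -0.    -0.144]
f0 [-0.07820668  0.2140914  -0.01526166] [0.01828033 0.17195931 0.01797184]
0.017 [0.05 0.06 0.02] [0.017 0.172 0.018]
0.016 [ 0.14 -0.2   0.08] [0.016 0.172 0.018]
0.015 [-0.5  -0.24  0.2 ] [0.015 0.172 0.018]
0.014 [ 0.34 -0.26  0.41] [0.014 0.172 0.018]
0.013 [ 0.23 -0.6   0.53] [0.013 0.172 0.018]
0.012 [ 4.32 -0.1  -1.78] [0.0127 0.172  0.0181]
[ 5.30749219  0.13341658 -3.21658028] 9.9833
```

The finger touched the end block at about 5 N. Now I feel along the face to the right.

Run:
```python
from h import *
f0=np.load("f0.npy"); y=.172; drop=None
while y>.100:
    y-=.004; ctrl.movel(W(.0121,y,.018),max_speed=.03); f=F()-f0; p=J(get_state()['tcp_pos'])
    print(round(y,3),np.round(f,2),np.round(p,4))
    if abs(f[0])<1.0:
        drop=y if drop is None else drop
        if drop-y>=.008: break
    else: drop=None
    if abs(f[1])>25: break
print(drop,y,get_state()['time'])
```

```text
0.168 [5.08 0.38 0.08] [0.0127 0.1682 0.0183]
0.164 [5.46 0.58 0.52] [0.0127 0.1644 0.0184]
0.16 [5.59 0.6  0.77] [0.0127 0.1604 0.0184]
0.156 [5.02 0.92 0.93] [0.0127 0.1563 0.0184]
0.152 [5.62 0.22 0.04] [0.0127 0.1524 0.0184]
0.148 [5.43 0.85 0.94] [0.0127 0.1484 0.0184]
0.144 [5.06 1.07 0.96] [0.0126 0.1445 0.0184]
0.14 [ 0.27 -0.21  0.  ] [0.0107 0.1396 0.0176]
0.136 [ 0.2  -0.22  0.12] [0.012  0.1358 0.0179]
0.132 [-0.08 -0.63  0.38] [0.0121 0.1318 0.018 ]
0.13999999999999996 0.13199999999999995 13.3167
```

The finger dropped into the notch at y≈0.140. I centre it at 0.124 and press the latch.

Run:
```python
from h import *
f0=np.load("f0.npy"); ctrl.movel(W(.0121,.124,.018),max_speed=.04)
x=.003; ctrl.movel(W(x,.124,.018),max_speed=.03)
while x>-.013:
    x-=.001; ctrl.movel(W(x,.124,.018),max_speed=.03); ctrl.pause(.05); f=F()-f0; p=J(get_state()['tcp_pos'])
    print(round(x,4),np.round(f,2),np.round(p,4))
    if abs(f[0])>22: break
ctrl.pause(.3); print(F()-f0,J(get_state()['tcp_pos']))
ctrl.movel(W(.04,.124,.018),max_speed=.08)
ctrl.movel(W(.04,.16,.22),max_speed=.15); ctrl.pause(.3)
s=get_state(); print(s['time'],s['contact_force'])
im,d=vision.grab_frame("top"); cv2.imwrite("pics/t2.png",cv2.resize(im[120:340,120:440],None,fx=2.5,fy=2.5))
a=np.load("top.npz")["d"]
for n in("jaw","strip"):
    r=models.masks_of("top",n)
    if r:
        P=maskpts("top",r[0]["mask"],d); X=(P[:,:2]-O)@XJ; print(n,r[0]["p"],np.percentile(X,[5,50,95]))
```

```text
0.002 [-0.36 -0.13  0.36] [0.0021 0.124  0.018 ]
0.001 [ 0.19 -0.34  0.24] [0.001 0.124 0.018]
0.0 [ 3.07 -0.41 -2.05] [0.0006 0.124  0.0181]
-0.001 [ 4.72 -0.72 -2.88] [-0.0002  0.124   0.0181]
-0.002 [ 5.4  -0.45 -2.81] [-0.0014  0.124   0.0181]
-0.003 [ 5.18 -0.26 -2.77] [-0.0024  0.124   0.0181]
-0.004 [ 5.16 -0.31 -2.72] [-0.0036  0.124   0.0181]
-0.005 [ 5.01 -0.95 -1.73] [-0.0047  0.124   0.0181]
-0.006 [ 4.38 -0.79 -1.38] [-0.0058  0.124   0.0181]
-0.007 [ 5.07 -0.47 -1.35] [-0.0069  0.1241  0.0181]
-0.008 [ 6.4  -1.   -1.91] [-0.0074  0.124   0.0181]
-0.009 [ 8.8  -0.75 -4.32] [-0.0074  0.1241  0.0181]
-0.01 [11.17 -0.59 -6.68] [-0.0074  0.1241  0.0182]
-0.011 [13.43 -1.39 -9.13] [-0.0074  0.1241  0.0183]
-0.012 [ 15.98  -1.09 -10.39] [-0.0075  0.1241  0.0183]
-0.013 [ 18.77  -1.11 -11.72] [-0.0075  0.1241  0.0185]
[ 18.3406957   -1.01010583 -12.6565954 ] [-0.00748457  0.12413309  0.01846788]
22.7 [-0.22430339  0.1981092  -0.11088242]
jaw 0.63 [-0.07265952 -0.06423406 -0.05609505]
strip 0.82 [-0.11805592 -0.09968469 -0.08148086]
```

View pics/t2.png

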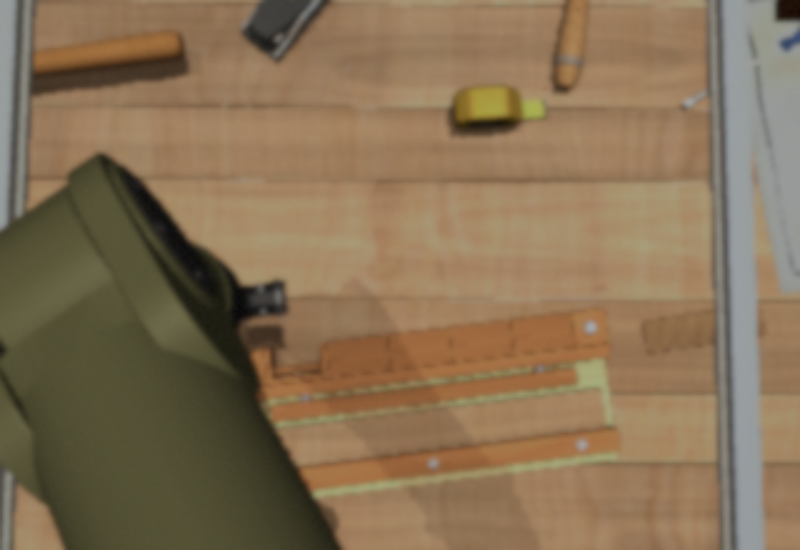

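The picture shows the jaw at crop (270-575, 375-415), with a gap to the strip now visible. Its front is at jig x≈-0.074, the strip has not moved, and the latch reached a hard stop after about 8 mm. The arm is clear with no contact force, so I'm handing in.

```bash
python3 -c "
from h import *
print(ticket.close_job())"
```

```text
the job is handed in; nothing more can be done
None
```

The job is handed in: the finger touched the left end block, felt along to the notch and pressed the latch about 8 mm to its hard stop; the jaw has drawn back about 6 mm, the strip shows no shift in the last top view, and the arm is clear.

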